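# Lay out the pressing corner

## Task

Lay out the pressing corner: set the iron flat and centred on the iron-shaped metal rest, its tip over the rest's pointed end, and stand the water bottle centred on the round cork coaster. Put the button tin on the table midway between the centre of the rest and the centre of the round steel pin dish, and stand the brass pattern weight centred on top of the tin. Leave the wooden clapper and the clothes brush where they are, and let go of everything.

Things in the scene. Friction and masses are not known exactly. Their poses are not given: they have to be found in the camera images.
- iron: Loose white clothes iron, 0.5 to 0.75 kg, flat on its dark steel sole, 170 x 84 mm. Origin: underside, 30 mm ahead of the heel, 140 mm behind the tip (sole's middle at x +55 mm); x to the tip, z up. Black handle bar along x, centred at x +45 mm: 110 mm long, 24 mm wide, 78 to 100 mm high; free under it (body 50 mm high) save for posts at x -4 and +92 mm. Grip it across y. Balances near mid-bar.
- bottle: Loose upright blue plastic water bottle with a white cap, 105 mm high; body a cylinder 50 mm in diameter up to 78 mm, then a shoulder and a cap 28 mm in diameter. Origin: centre of the underside, z up. About 0.18 kg.
- tin: Loose plain metal button tin, a squat closed cylinder 40 mm high, 54 mm in diameter at the lid (upper 12 mm) and 52 mm below, flat on top. Origin: centre of the underside, z up. About 0.15 kg.
- weight: Loose small brass pattern weight, 48 mm high: base disc 40 mm in diameter and 12 mm thick, thin neck, and a cylindrical knob 26 mm in diameter from 26 to 48 mm high, by which it is held. Origin: centre of the underside, z up. About 0.14 kg.
- rest: Fixed dark metal iron rest, a flat plate in the outline of an iron, 200 mm long, 100 mm wide, 6 mm thick, on the table. Origin: centre of its underside, midway between heel edge and tip; x points to its pointed end (within about 15 degrees of straight away from the robot), z up. The pin dish lies to its left or right, 180 mm away centre to centre.
- dish: Fixed shallow round dark steel pin dish, empty, 84 mm across the rim, 14 mm high, standing beside the rest. Origin: centre of its underside; nothing goes into it; its axes are parallel to the rest's.
- coaster: Fixed round cork coaster, 76 mm in diameter, 5 mm thick, lying on the table. Origin: centre of its underside.
- clapper: Bystander, to be left alone: loose smooth wooden tailor's clapper, a block with rounded ends, 206 mm long (own x), 56 mm wide, 36 mm high. Origin: on the underside, 10 mm from the middle of its length.
- brush: Bystander, to be left alone: loose wooden clothes brush lying bristles down, 160 mm long (own x), 45 mm wide, 34 mm high, on the far side of the work. Origin: centre of the underside.
Things that resemble listed ones, but are neither listed nor needed, are in the scene too. What is meant by the rest is not orange, and is the smaller of those in its own colour. There is more than one size of the bottle; the one meant has the size given above.

How it is judged:
At the end, for the whole second after the job is handed in: Iron flat on the rest, tip to its point, within 15 mm lengthwise, 12 mm sideways, 0.15 rad; bottle upright within 12 mm of the coaster's centre; tin upright on the table within about 15 mm of midway between rest and dish; weight upright within 10 mm of the tin's centre; all released, at rest (x of iron in the frame of rest between -0.07 and -0.04 m and y of iron in the frame of rest between -0.012 and 0.012 m and z of iron in the frame of rest between 0.003 and 0.01 m and angle between the x axis of iron and the x axis of rest, either way round below 0.15 rad and angle between iron's own z axis and vertical below 0.06 rad and horizontal distance between bottle and coaster below 0.012 m and height (world z) of bottle between 0.002 and 0.009 m and angle between each of bottle, tin, weight's own z axis and vertical below 0.08 rad and horizontal distance between tin and rest below 0.105 m and horizontal distance between tin and dish below 0.105 m and x of tin in the frame of rest between -0.025 and 0.025 m and x of tin in the frame of dish between -0.025 and 0.025 m and height (world z) of tin below 0.004 m and horizontal distance between weight and tin below 0.01 m and height (world z) of weight between 0.037 and 0.044 m and linear speed of each of iron, bottle, tin, weight below 0.02 m/s and angular speed of each of iron, bottle, tin, weight below 0.2 rad/s); the robot touches nothing.
It fails at once if the clapper was moved more than 25 mm (distance of clapper from where it was at the start of the episode above 0.025 m).
It fails at once if the brush was moved more than 25 mm (distance of brush from where it was at the start of the episode above 0.025 m).
It also fails if it takes over 107 s, if anything falls off the work surface, if the arm or the gripper's body presses on something with over 40 N, if the wrist force passes 120 N, or if a joint passes its speed limit or range.

## Robot

A 6-joint arm with a two-finger parallel gripper is mounted at the origin on the work surface. World frame = base frame: x ahead of the robot, y to its left, z up, the work surface at z = 0. Lengths are in m, angles in rad, forces in N, time in s.
With the tool pointing down it reaches from about 0.35 to 0.775 m from the base axis. Payload 5.5 kg.
Tool frame: the origin (TCP) lies at the very end of the fingers, on their centre line; the grasp point (between the pads) lies 19 mm behind it; z points along the fingers, y is the line along which they close (so a half turn about z gives the same grasp; the last joint's range is limited). The gripper opens to 85 mm and grips with 20 to 120 N. Pads are 22 mm wide; open, the fingers measure 114 mm over their backs; the gripper's body (76 mm by 85 mm) begins 54 mm behind the grasp point. The pads swing forward as they close: fully open they stand 13 mm farther back than shut.
Start: joints at [-1.428, 0.313, 0.046, 1.304, 0, 1.431], TCP at [0.16, -0.552, 0.231] pointing down, gripper open.
Joint ranges: [-2.76, 2.76], [-0.86, 1.69], [-1.03, 1.26], [-2.2, 2.34], [-1.47, 1.5], [-3.14, 3.14]. Speed limits (rad/s): [2.57, 2.57, 3.14, 3.14, 3.14, 3.14].

## Interface

Orientations are given as a unit quaternion [w, x, y, z].
In Python, from workcell import env, imaging, ticket gives the robot as it stands. The module is installed in compiled form; this text tells all that it offers.
- The arm moves only by the tool apply_moves, never from a script. Its argument "rows" is a list of rows, each an object with "xyz": the shift along the tool's x, y, z in mm, a list of three; "turn": the turn, a rotation vector about the tool's x, y, z in rad, a list of three; "grip": the opening, from 0 (shut) to 1 (fully open). A call has 1 to 12 rows; each row is the pose to reach, as a shift and turn from the pose commanded when the call began, along the tool's axes at that moment; what a row does not reach only later rows make up. A row lasts 1/12 s, in which the tool goes at most 41.7 mm and 7.16 degrees, less where a joint would pass 70% of its speed; a pose out of reach is approached as far as the arm can. A call with a gripper value outside its range is refused whole. The fingers move at their own pace and stop on an object; "force" is the grip in N (left out, the last holds). Time passes only in rows, so rows that repeat a pose let the fingers close. It gives the time, the measured TCP pose, the force, the opening and the grip force at its end, in the units of the state.
- env.get_state(): the state, without advancing time (a new reading comes with each control period).
- imaging.read_camera(name): name is "side" or "top"; returns a dict with "color" (400x640x3 uint8, blue, green, red), "z_map" (400x640 float32, m along the optical axis (not along the pixel's ray), 0 where there is no reading), "camera_matrix" (3x3 intrinsics, pixels), "k1" (the pictures are not rectified: a ray, as slopes to the right and down, at radius r is drawn at 1 + k1 r^2 times it, then the intrinsics apply), "view" (4x4, takes a point from world to camera coordinates). Camera axes: x right, y down, z forward; pixel columns grow to the right and rows downward; lengths in m; the calibration is good to about 2 mm. A picture is of the moment at which its call begins.
- ticket.hand_in(): hands the job in; it is judged then, once.
The state is a dict: "clock": time; "joint_pos": joint angles; "qvel": joint speeds; "tau": joint torques, N m; "tcp_pos": TCP position; "orientation": TCP orientation; "wrist_force": force on the tool from outside, world axes, zero at the start; "ft_torque": the same for the moment, N m; "finger_gap": finger opening in m; "grip_force": force on a finger pad.
Only numpy, scipy, OpenCV 4.12 (cv2) and the standard library are available. Lean on these libraries where they do the work, as an engineer would, in place of code of your own. Each camera call takes 0.05 s, during which the arm holds its last target. There are 200 camera calls.

## Working session

There is one attempt and no reset: what is moved stays moved. The work goes in short steps, Python scripts to look and compute and a tool call to move; the robot and the scene stay as the last step left them, time stands still between calls to the robot, and variables do not carry over. Pictures are saved under pics/ and viewed, at most 14 in all, crops included, and the job is handed in when it is done.

Besides the shell and the picture viewer there is one more tool, called after "Emit:" as name(argument=value, ...) on one line, values as JSON. apply_moves: Moves the arm, as the interface text tells. Its arguments: {"type":"object","properties":{"rows":{"type":"array"},"force":{"type":"number"}},"required":["rows"]}

```bash
mkdir -p pics; cat > h.py <<'E'
import numpy as np, cv2
from workcell import env, imaging, ticket
def cam(n,save=None):
    d=imaging.read_camera(n)
    np.savez(f'{n}.npz',**d)
    if save: cv2.imwrite('pics/'+save,d['color'])
    return d
def load(n): return dict(np.load(f'{n}.npz'))
def rays(d,uv):
    K=d['camera_matrix'];k=float(d['k1'])
    return cv2.undistortPoints(np.float64(uv).reshape(-1,1,2),K,np.array([k,0,0,0,0.])).reshape(-1,2)
def onz(d,uv,z):
    """pixels -> world points on plane z"""
    r=rays(d,uv);V=d['view'];R=V[:3,:3];c=-R.T@V[:3,3]
    w=np.c_[r,np.ones(len(r))]@R
    return c+w*((z-c[2])/w[:,2])[:,None]
def cloud(d):
    H,W=d['z_map'].shape
    u,v=np.meshgrid(np.arange(W),np.arange(H))
    r=rays(d,np.stack([u,v],-1).reshape(-1,2))
    p=np.c_[r,np.ones(len(r))]*d['z_map'].reshape(-1,1)
    V=d['view']
    return ((p-V[:3,3])@V[:3,:3]).reshape(H,W,3)
E
python3 - <<'E'
from h import *
for n in('top','side'):
    d=cam(n,n+'0.png'); V=d['view'];print(n,d['camera_matrix'].tolist(),d['k1'],-V[:3,:3].T@V[:3,3],V[:3,:3].round(2).tolist())
s=env.get_state();print(s)
E
```

```text
top [[479.62381414721705, 0.0, 320.4911516086339], [0.0, 479.62381414721705, 199.8019092128501], [0.0, 0.0, 1.0]] -0.13581755764210837 [ 0.396538   -0.01626242  1.32601894] [[0.01, -1.0, -0.0], [-1.0, -0.01, -0.07], [0.07, 0.01, -1.0]]
side [[474.2230420641052, 0.0, 315.9081114108467], [0.0, 474.2230420641052, 209.35304212746874], [0.0, 0.0, 1.0]] -0.0428537245108866 [0.13718206 0.81788506 0.83971495] [[-0.92, -0.4, 0.0], [-0.27, 0.6, -0.75], [0.3, -0.69, -0.66]]
{'clock': 0.1, 'joint_pos': array([-1.42759532e+00,  3.13913994e-01,  4.50862451e-02,  1.30359093e+00,
       -1.98830671e-07,  1.43123327e+00]), 'qvel': array([ 0.00122069, -0.00033302,  0.00240108, -0.00092058, -0.00072006,
        0.00065456]), 'tau': array([ 2.13937994e-03, -4.81724811e+01,  2.99243689e+01,  1.27204121e-02,
       -2.53325807e-04,  8.49697784e-06]), 'tcp_pos': array([ 0.16037697, -0.55170836,  0.23050187]), 'orientation': array([-8.11176510e-04,  9.90021872e-01,  1.40911443e-01, -1.57492785e-06]), 'wrist_force': array([ 0.30730103, -0.31548119, -0.20053179]), 'ft_torque': array([ 0.05316073, -0.01397543,  0.0217523 ]), 'grip_force': 0.0, 'finger_gap': 0.08556204421367104}
```

View pics/top0.png

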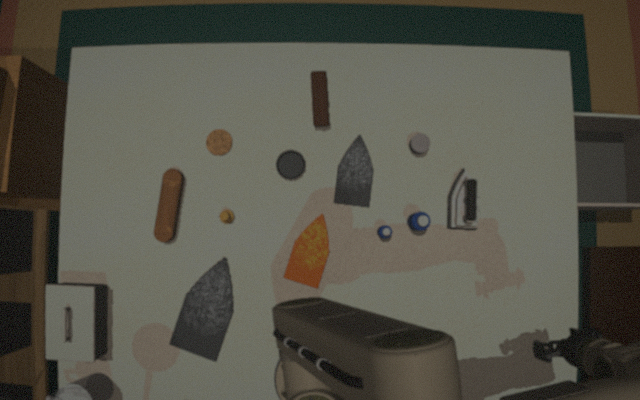

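View pics/side0.png

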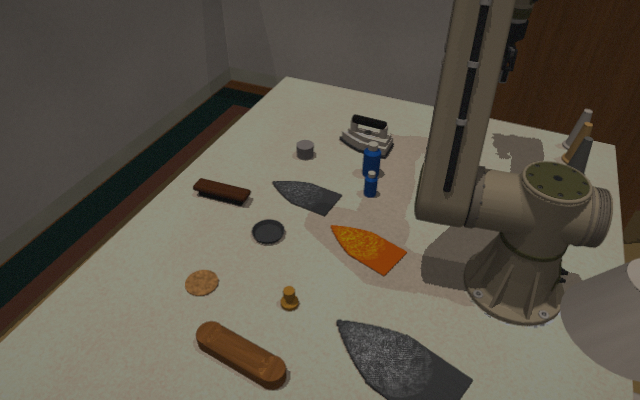

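Top view: the candidates for the rest are dark grey at (355,172), a larger grey one at (205,310) and an orange one at (307,252); the smaller grey one beside the dish (291,164) fits. There are two blue bottles, at (419,221) and (384,232); size will decide. Other items: tin (419,144), weight (227,216), coaster (219,142), iron (462,200), brush (320,99), clapper (169,205). I'll measure these and confirm in a crop.

```bash
python3 - <<'E'
from h import *
d=load('top');P=cloud(d)
x0,y0,x1,y1=200,60,490,270
a=cv2.resize(d['color'][120:255,270:490],None,fx=3.6,fy=3.6,interpolation=cv2.INTER_CUBIC);cv2.imwrite('pics/crop1.png',cv2.convertScaleAbs(a,alpha=1.3))
print('table z',np.median(P[100:130,440:560,2]),np.median(P[60:100,100:250,2]), np.median(P[250:280,100:160,2]))
def blob(name,box,zmin,zmax=1):
    u0,v0,u1,v1=box;Q=P[v0:v1,u0:u1].reshape(-1,3);Q=Q[(Q[:,2]>zmin)&(Q[:,2]<zmax)]
    if len(Q)<5: print(name,'few');return
    (c,sz,an)=cv2.minAreaRect(Q[:,:2].astype(np.float32)*1000)
    print(name,len(Q),'rect',np.round(c,1),np.round(sz,1),round(an,1),'mean',(Q.mean(0)*1000).round(1),'zmax',(np.percentile(Q[:,2],95)*1000).round(1))
blob('bottleL',(405,205,435,238),.06)
blob('bottleL cap',(405,205,435,238),.092)
blob('bottleS',(374,220,396,243),.05)
blob('bottleS cap',(374,220,396,243),.07)
blob('tin',(405,128,435,160),.03)
blob('weight',(215,204,240,226),.035)
blob('clapper',(145,160,195,250),.025)
blob('brush',(300,62,340,135),.025)
blob('iron bar',(440,160,485,240),.09)
blob('iron body',(440,160,485,240),.035,.065)
# coloured/dark outlines on known heights
g=cv2.cvtColor(d['color'],cv2.COLOR_BGR2GRAY)
def dark(name,box,z,thr,ret=False):
    u0,v0,u1,v1=box;m=(g[v0:v1,u0:u1]<thr).astype(np.uint8)
    cs,_=cv2.findContours(m,cv2.RETR_EXTERNAL,cv2.CHAIN_APPROX_NONE);c=max(cs,key=cv2.contourArea).reshape(-1,2)+[u0,v0]
    w=onz(d,c,z)[:,:2]*1000
    r=cv2.minAreaRect(w.astype(np.float32));print(name,np.round(r[0],1),np.round(r[1],1),round(r[2],1),'circ',np.round(cv2.fitEllipse(w.astype(np.float32)),1) if 0 else [np.round(x,1) for x in cv2.minEnclosingCircle(w.astype(np.float32))])
    return w
w=dark('rest',(325,130,382,212),.006,120)
np.save('rest.npy',w)
dark('dish',(270,145,312,185),.014,110)
dark('big',(165,250,240,365),.006,120)
hsv=cv2.cvtColor(d['color'],cv2.COLOR_BGR2HSV)
m=((hsv[125:160,200:240,1]>70)).astype(np.uint8);cs,_=cv2.findContours(m,0,1);c=max(cs,key=cv2.contourArea).reshape(-1,2)+[200,125]
print('coaster',cv2.minEnclosingCircle((onz(d,c,.005)[:,:2]*1000).astype(np.float32)))
E
```

```text
table z 3.801636352577168e-05 -0.00015939391401502537 -0.000313514006130921
bottleL 292 rect [ 436.7 -272. ] [49.7 45.8] 1.1 mean [ 436.  -268.9   88.9] zmax 107.8
bottleL cap 102 rect [ 436.7 -271. ] [26.3 26.4] 21.3 mean [ 436.6 -270.7  104.4] zmax 108.5
bottleS 140 rect [ 407.9 -183. ] [34.1 33.2] 64.3 mean [ 408.  -181.5   63.4] zmax 75.8
bottleS cap 43 rect [ 408.4 -183.1] [15.7 18.9] 0.6 mean [ 408.1 -182.4   74.2] zmax 77.3
tin 315 rect [ 649.6 -279.7] [52.6 55.3] 13.3 mean [ 649.6 -278.8   39.4] zmax 44.1
weight 73 rect [445.  249.2] [24.3 21. ] 20.2 mean [445.2 248.6  46.9] zmax 51.7
clapper 1418 rect [471.5 410.3] [ 58.1 203.8] 82.3 mean [472.  408.3  35.1] zmax 39.8
brush 906 rect [773.6  -4.2] [161.1  45.3] 3.9 mean [771.4  -4.3  33.3] zmax 37.9
iron bar 389 rect [ 490.7 -404.3] [ 25.9 110.8] 88.2 mean [ 490.3 -402.8   98.5] zmax 103.4
iron body 586 rect [ 496.5 -403.6] [ 73.  155.8] 89.9 mean [ 479.3 -392.    47. ] zmax 55.4
rest [576.8 -99.6] [227.1 157. ] 0.6 circ [array([576.8, -99.6]), np.float64(138.0)]
dish [589.4  73.3] [94.8 92.1] 52.2 circ [array([587.3,  78. ]), np.float64(51.3)]
big [191.4 315.7] [319.1 209.3] 0.7 circ [array([191.4, 315.9]), np.float64(190.7)]
coaster ((653.7824096679688, 278.5298156738281), 37.90625762939453)
```

View pics/crop1.png

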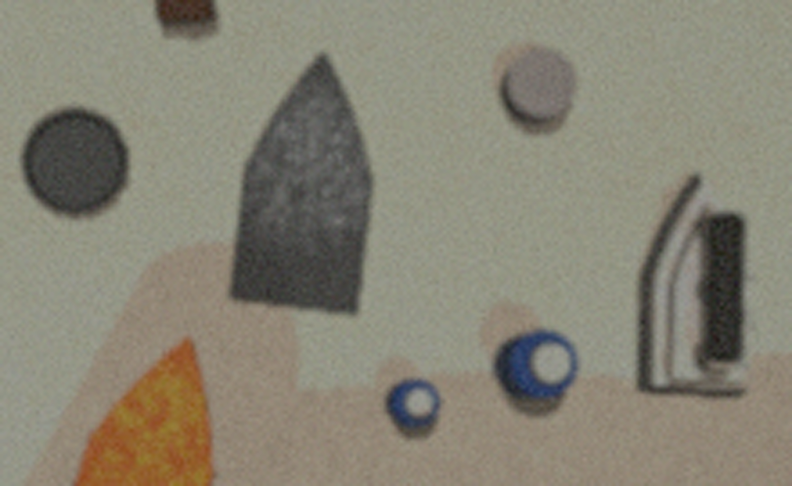

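The crop shows the smaller grey rest next to the dish: tip at crop (323,53), heel corners at (231,297) and (357,314), dish centre at (75,161). The larger bottle at crop (540,362) measures about 50 mm across and 107 mm high, so it is the one meant. The other is about 34 mm across and 77 mm high.

```bash
cat >> h.py <<'E'
from scipy.spatial.transform import Rotation as Ro
def rel(x,y,z,yaw):
    """shift (mm) & turn about tool z to reach world TCP (mm), tool down with tool-x yaw"""
    s=env.get_state();q=s['orientation'];R=Ro.from_quat([*q[1:],q[0]])
    T=Ro.from_euler('z',yaw)*Ro.from_euler('x',np.pi)
    sh=R.inv().apply(np.array([x,y,z])-s['tcp_pos']*1000)
    print('shift',sh.round(1),'turn',(R.inv()*T).as_rotvec().round(3),'t',round(s['clock'],2))
E
python3 - <<'E'
from h import *
d=load('top')
c=lambda p:(np.array(p)+.5)/3.6-.5+[270,120]
w=onz(d,[c(p) for p in [(323,53),(231,297),(357,314)]],.006)*1000
print(w.round(1)); h=(w[1]+w[2])/2; v=w[0]-h;L=np.hypot(*v[:2]);yaw=np.arctan2(v[1],v[0]);e=w[2]-w[1]
print('len',L,'heelw',np.hypot(*e[:2]),'yaw',yaw,'yaw by heel',np.arctan2(e[0],-e[1]))
C=(w[0]+h)/2
di=onz(d,[c((75.5,161))],.012)[0]*1000
print('rest',C,'dish',di,np.hypot(*(C-di)[:2]),'ang',np.arctan2(*(di-C)[1::-1])-np.pi/2)
print('iron tip,heel',onz(d,[c((696,176)),c((640,388))],.003)*1000)
rel(490,-404,200,np.pi-.03)
E
```

```text
[[ 677.9 -116.2    6. ]
 [ 487.2  -46.3    6. ]
 [ 475.1 -143.     6. ]]
len 197.8901551715095 heelw 97.4709781713378 yaw -0.10917163209813381 yaw by heel -0.1240642254279103
rest [ 579.52255953 -105.45275275    6.        ] dish [590.27830456  74.16244676  12.        ] 179.9369499152762 ang -0.05981073095781908
iron tip,heel [[ 585.83839687 -409.18824361    3.        ]
 [ 420.21829803 -363.06183074    3.        ]]
shift [357.7 -49.8  30.7] turn [-0.000e+00 -2.000e-03 -2.829e+00] t 0.1
```

Emit:
apply_moves(rows=[{"xyz": [180, -25, 10], "turn": [0, 0, -0.5], "grip": 1}, {"xyz": [180, -25, 10], "turn": [0, 0, -0.5], "grip": 1}, {"xyz": [180, -25, 10], "turn": [0, 0, -0.5], "grip": 1}, {"xyz": [180, -25, 10], "turn": [0, 0, -0.5], "grip": 1}, {"xyz": [358, -50, 20], "turn": [0, 0, -1.4], "grip": 1}, {"xyz": [358, -50, 20], "turn": [0, 0, -1.4], "grip": 1}, {"xyz": [358, -50, 20], "turn": [0, 0, -1.4], "grip": 1}, {"xyz": [358, -50, 20], "turn": [0, 0, -1.4], "grip": 1}, {"xyz": [358, -50, 20], "turn": [0, 0, -1.4], "grip": 1}, {"xyz": [358, -50, 20], "turn": [0, 0, -1.4], "grip": 1}, {"xyz": [358, -50, 20], "turn": [0, 0, -1.4], "grip": 1}, {"xyz": [358, -50, 20], "turn": [0, 0, -1.4], "grip": 1}])

```text
clock: 1.1
tcp_pos: [0.4909, -0.4032, 0.2103]
orientation: [-0.001, 0.664, 0.748, 0.0]
wrist_force: [0.1, 0.3, -0.1]
finger_gap: 0.0854
grip_force: 0.0
```

Emit:
apply_moves(rows=[{"xyz": [0, 0, 0], "turn": [0, 0, -1.43], "grip": 1}, {"xyz": [0, 0, 0], "turn": [0, 0, -1.43], "grip": 1}, {"xyz": [0, 0, 0], "turn": [0, 0, -1.43], "grip": 1}, {"xyz": [0, 0, 0], "turn": [0, 0, -1.43], "grip": 1}, {"xyz": [0, 0, 0], "turn": [0, 0, -1.43], "grip": 1}, {"xyz": [0, 0, 0], "turn": [0, 0, -1.43], "grip": 1}, {"xyz": [0, 0, 0], "turn": [0, 0, -1.43], "grip": 1}, {"xyz": [0, 0, 0], "turn": [0, 0, -1.43], "grip": 1}, {"xyz": [0, 0, 0], "turn": [0, 0, -1.43], "grip": 1}, {"xyz": [0, 0, 0], "turn": [0, 0, -1.43], "grip": 1}, {"xyz": [0, 0, 0], "turn": [0, 0, -1.43], "grip": 1}, {"xyz": [0, 0, 0], "turn": [0, 0, -1.43], "grip": 1}])

```text
clock: 2.1
tcp_pos: [0.49, -0.4041, 0.2107]
orientation: [-0.0, 0.012, 1.0, 0.0]
wrist_force: [-0.3, 0.1, 0.1]
finger_gap: 0.0853
grip_force: 0.0
```

```bash
python3 - <<'E'
from h import *
d=cam('side','side1.png')
s=env.get_state();print(s['joint_pos'].round(2),s['tcp_pos'])
rel(490.5,-404.2,71,np.pi-.035)
E
```

```text
[-0.82  0.44  0.18  1.31 -0.   -0.79] [ 0.49004932 -0.40404497  0.21065204]
shift [ -0.6  -0.3 139.7] turn [ 0.001 -0.001  0.012] t 2.15
```

Emit:
apply_moves(force=70, rows=[{"xyz": [0, 0, 35], "turn": [0, 0, 0.01], "grip": 1}, {"xyz": [0, 0, 70], "turn": [0, 0, 0.01], "grip": 1}, {"xyz": [0, 0, 100], "turn": [0, 0, 0.01], "grip": 1}, {"xyz": [0, 0, 120], "turn": [0, 0, 0.01], "grip": 1}, {"xyz": [0, 0, 135], "turn": [0, 0, 0.01], "grip": 1}, {"xyz": [0, 0, 140], "turn": [0, 0, 0.01], "grip": 1}, {"xyz": [0, 0, 140], "turn": [0, 0, 0.01], "grip": 0.1}, {"xyz": [0, 0, 140], "turn": [0, 0, 0.01], "grip": 0.1}, {"xyz": [0, 0, 140], "turn": [0, 0, 0.01], "grip": 0.1}, {"xyz": [0, 0, 140], "turn": [0, 0, 0.01], "grip": 0.1}, {"xyz": [0, 0, 140], "turn": [0, 0, 0.01], "grip": 0.1}, {"xyz": [0, 0, 140], "turn": [0, 0, 0.01], "grip": 0.1}])

```text
clock: 3.15
tcp_pos: [0.4909, -0.4044, 0.0727]
orientation: [0.001, 0.019, 1.0, -0.0]
wrist_force: [0.7, 2.3, 4.2]
finger_gap: 0.0232
grip_force: 69.2
```

Emit:
apply_moves(rows=[{"xyz": [0, 0, 0], "turn": [0, 0, 0], "grip": 0}, {"xyz": [0, 0, 0], "turn": [0, 0, 0], "grip": 0}, {"xyz": [0, 0, 0], "turn": [0, 0, 0], "grip": 0}])

```text
clock: 3.4
tcp_pos: [0.4909, -0.4043, 0.0726]
orientation: [0.001, 0.019, 1.0, -0.0]
wrist_force: [1.1, 2.0, 5.8]
finger_gap: 0.023
grip_force: 69.2
```

Emit:
apply_moves(rows=[{"xyz": [0, 0, -10], "turn": [0, 0, 0], "grip": 0}, {"xyz": [0, 0, -30], "turn": [0, 0, 0], "grip": 0}, {"xyz": [0, 0, -60], "turn": [0, 0, 0], "grip": 0}, {"xyz": [0, 0, -90], "turn": [0, 0, 0], "grip": 0}, {"xyz": [0, 0, -120], "turn": [0, 0, 0], "grip": 0}, {"xyz": [0, 0, -135], "turn": [0, 0, 0], "grip": 0}, {"xyz": [0, 0, -135], "turn": [0, 0, 0], "grip": 0}])

```text
clock: 3.98
tcp_pos: [0.4914, -0.4059, 0.2107]
orientation: [0.002, 0.02, 1.0, -0.003]
wrist_force: [-0.3, 0.1, -4.1]
finger_gap: 0.0228
grip_force: 69.5
```

```bash
python3 - <<'E'
from h import *
rel(569.6,-104.3,208,np.pi-.115)
print(env.get_state()['wrist_force'],env.get_state()['finger_gap'])
d=cam('side');cv2.imwrite('pics/s2.png',d['color'][20:200,300:560].repeat(3,0).repeat(3,1))
E
```

```text
shift [-66.4 304.4   1.4] turn [-0.005  0.005  0.076] t 3.98
[-0.25305484  0.11289904 -4.11139784] 0.022847444364415437
```

View pics/s2.png

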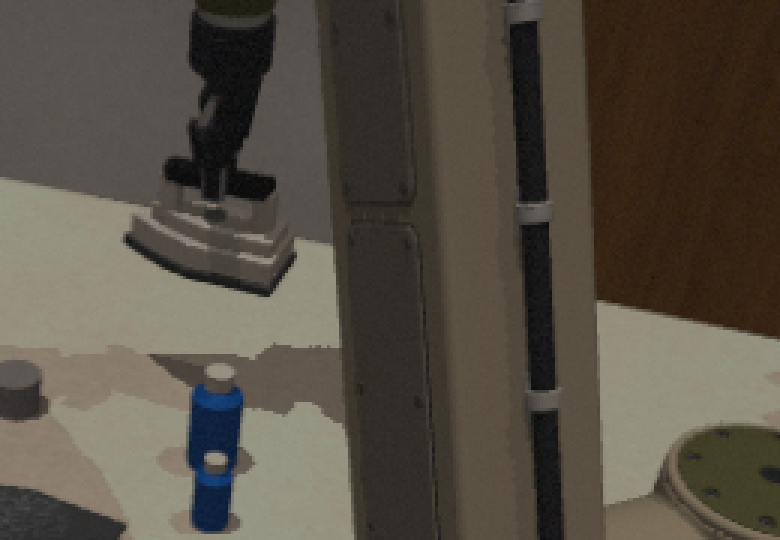

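The crop shows the iron held level by its bar, clear of the bottle. Next I carry it over the rest.

Emit:
apply_moves(rows=[{"xyz": [-4, 20, 0], "turn": [0, 0, 0.01], "grip": 0}, {"xyz": [-12, 55, 0], "turn": [0, 0, 0.02], "grip": 0}, {"xyz": [-20, 92, 0], "turn": [0, 0, 0.03], "grip": 0}, {"xyz": [-29, 130, 0], "turn": [0, 0, 0.04], "grip": 0}, {"xyz": [-37, 168, 0], "turn": [0, 0, 0.05], "grip": 0}, {"xyz": [-45, 206, 0], "turn": [0, 0, 0.06], "grip": 0}, {"xyz": [-54, 244, 0], "turn": [0, 0, 0.07], "grip": 0}, {"xyz": [-61, 275, 0], "turn": [0, 0, 0.076], "grip": 0}, {"xyz": [-65, 296, 0], "turn": [0, 0, 0.076], "grip": 0}, {"xyz": [-66.5, 304.5, 0], "turn": [0, 0, 0.076], "grip": 0}, {"xyz": [-66.5, 304.5, 0], "turn": [0, 0, 0.076], "grip": 0}, {"xyz": [-66.5, 304.5, 0], "turn": [0, 0, 0.076], "grip": 0}])

```text
clock: 5.03
tcp_pos: [0.5676, -0.1025, 0.2045]
orientation: [-0.002, 0.057, 0.998, -0.0]
wrist_force: [0.6, 0.0, -5.4]
finger_gap: 0.0226
grip_force: 70.1
```

```bash
python3 - <<'E'
from h import *
rel(569.6,-104.3,79,np.pi-.115)
print(env.get_state()['wrist_force'],env.get_state()['finger_gap'])
d=cam('top');P=cloud(d)
# rest heel/side visible? iron bar pose at height
Q=P.reshape(-1,3);Q=Q[(Q[:,0]>.4)&(Q[:,0]<.72)&(Q[:,1]<0)&(Q[:,1]>-.2)];print(np.histogram(Q[:,2],bins=np.arange(0,.3,.02)))
E
```

```text
shift [ -2.6  -1.5 125.5] turn [-0.    -0.003  0.001] t 5.03
[ 0.63429361  0.0385999  -5.37778502] 0.02259823374642444
(array([532, 114,   9,   2,   0,   0,   0,   0,   0,   0,   0,   0,   0,
         0]), array([0.  , 0.02, 0.04, 0.06, 0.08, 0.1 , 0.12, 0.14, 0.16, 0.18, 0.2 ,
       0.22, 0.24, 0.26, 0.28]))
```

Emit:
apply_moves(rows=[{"xyz": [-1, -1, 20], "turn": [0, 0, 0], "grip": 0}, {"xyz": [-2.5, -1.5, 50], "turn": [0, 0, 0], "grip": 0}, {"xyz": [-2.5, -1.5, 80], "turn": [0, 0, 0], "grip": 0}, {"xyz": [-2.5, -1.5, 100], "turn": [0, 0, 0], "grip": 0}, {"xyz": [-2.5, -1.5, 112], "turn": [0, 0, 0], "grip": 0}, {"xyz": [-2.5, -1.5, 116], "turn": [0, 0, 0], "grip": 0}, {"xyz": [-2.5, -1.5, 119], "turn": [0, 0, 0], "grip": 0}, {"xyz": [-2.5, -1.5, 121], "turn": [0, 0, 0], "grip": 0}, {"xyz": [-2.5, -1.5, 121], "turn": [0, 0, 0], "grip": 0}, {"xyz": [-2.5, -1.5, 121], "turn": [0, 0, 0], "grip": 0}])

```text
clock: 5.92
tcp_pos: [0.5716, -0.105, 0.0863]
orientation: [0.001, 0.058, 0.998, -0.0]
wrist_force: [-0.1, 0.8, -5.3]
finger_gap: 0.0231
grip_force: 69.9
```

```bash
python3 - <<'E'
from h import *
rel(569.6,-104.3,78.5,np.pi-.115)
print(env.get_state()['wrist_force'],env.get_state()['finger_gap'])
d=cam('side');cv2.imwrite('pics/s3.png',cv2.resize(d['color'][100:230,220:420],None,fx=4,fy=4,interpolation=cv2.INTER_CUBIC))
E
```

```text
shift [2.1 0.5 7.8] turn [-0.001  0.002 -0.   ] t 5.92
[-0.0890649   0.80943087 -5.34055791] 0.023071690611146264
```

View pics/s3.png

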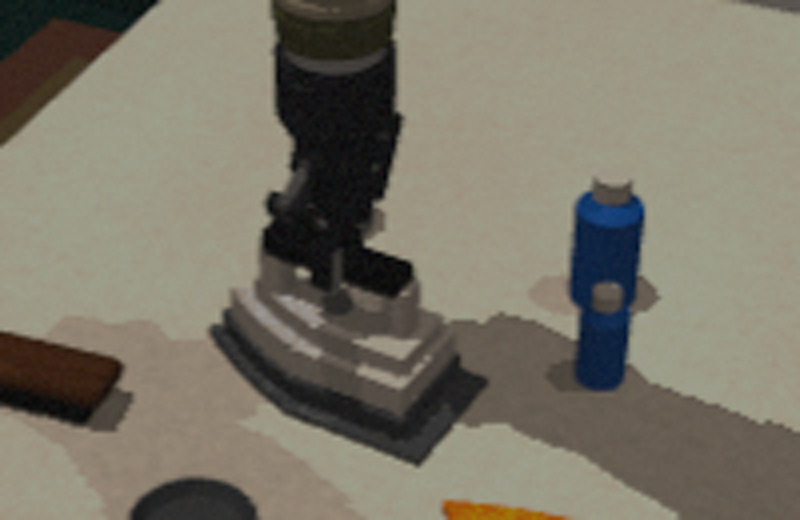

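The picture shows the iron just above the rest (heel corner of the rest at crop (418,462)), aligned with it. I lower it the rest of the way.

Emit:
apply_moves(rows=[{"xyz": [2, 0.5, 3], "turn": [0, 0, 0], "grip": 0}, {"xyz": [2, 0.5, 5], "turn": [0, 0, 0], "grip": 0}, {"xyz": [2, 0.5, 7], "turn": [0, 0, 0], "grip": 0}, {"xyz": [2, 0.5, 8], "turn": [0, 0, 0], "grip": 0}, {"xyz": [2, 0.5, 8], "turn": [0, 0, 0], "grip": 0}, {"xyz": [2, 0.5, 8], "turn": [0, 0, 0], "grip": 0}])

```text
clock: 6.47
tcp_pos: [0.5689, -0.1033, 0.0787]
orientation: [0.0, 0.057, 0.998, -0.0]
wrist_force: [-3.6, 2.5, 5.7]
finger_gap: 0.0229
grip_force: 71.4
```

Contact is confirmed by the change in wrist force (−5.3 to +5.7 N). Release and rise.

Emit:
apply_moves(rows=[{"xyz": [0, 0, 0], "turn": [0, 0, 0], "grip": 0.55}, {"xyz": [0, 0, 0], "turn": [0, 0, 0], "grip": 0.55}, {"xyz": [0, 0, 0], "turn": [0, 0, 0], "grip": 0.6}, {"xyz": [0, 0, 0], "turn": [0, 0, 0], "grip": 0.6}, {"xyz": [0, 0, -15], "turn": [0, 0, 0], "grip": 0.6}, {"xyz": [0, 0, -40], "turn": [0, 0, 0], "grip": 0.6}, {"xyz": [0, 0, -80], "turn": [0, 0, 0], "grip": 0.8}, {"xyz": [0, 0, -120], "turn": [0, 0, 0], "grip": 1}, {"xyz": [0, 0, -140], "turn": [0, 0, 0], "grip": 1}, {"xyz": [0, 0, -140], "turn": [0, 0, 0], "grip": 1}])

```text
clock: 7.3
tcp_pos: [0.572, -0.1047, 0.2234]
orientation: [0.005, 0.057, 0.998, -0.001]
wrist_force: [0.6, -0.7, 0.4]
finger_gap: 0.0855
grip_force: 0.0
```

```bash
python3 - <<'E'
from h import *
rel(649.6,-279.7,205,np.pi-.115)
rel(649.6,-279.7,205,np.pi/2)
s=env.get_state();print(s['joint_pos'].round(2),s['wrist_force'].round(1))
E
```

```text
shift [ -97.  -164.9   19.8] turn [-0.002  0.01   0.   ] t 7.3
shift [ -97.  -164.9   19.8] turn [0.006 0.01  1.456] t 7.3
[-0.32  0.32  0.04  1.28 -0.   -0.2 ] [ 0.6 -0.7  0.4]
```

Emit:
apply_moves(rows=[{"xyz": [-25, -40, 0], "turn": [0, 0, 0.12], "grip": 1}, {"xyz": [-50, -80, 0], "turn": [0, 0, 0.24], "grip": 1}, {"xyz": [-75, -120, 10], "turn": [0, 0, 0.36], "grip": 1}, {"xyz": [-97, -165, 20], "turn": [0, 0, 0.8], "grip": 1}, {"xyz": [-97, -165, 20], "turn": [0, 0, 0.8], "grip": 1}, {"xyz": [-97, -165, 50], "turn": [0, 0, 0.8], "grip": 1}, {"xyz": [-97, -165, 80], "turn": [0, 0, 1.5], "grip": 1}, {"xyz": [-97, -165, 100], "turn": [0, 0, 1.5], "grip": 1}, {"xyz": [-97, -165, 110], "turn": [0, 0, 1.5], "grip": 1}, {"xyz": [-97, -165, 120], "turn": [0, 0, 1.5], "grip": 1}, {"xyz": [-97, -165, 125], "turn": [0, 0, 1.5], "grip": 1}, {"xyz": [-97, -165, 125], "turn": [0, 0, 1.5], "grip": 1}])

```text
clock: 8.3
tcp_pos: [0.6449, -0.278, 0.0888]
orientation: [-0.002, 0.72, 0.694, -0.001]
wrist_force: [0.1, 0.3, 0.4]
finger_gap: 0.0858
grip_force: 0.0
```

Emit:
apply_moves(rows=[{"xyz": [0, 0, 0], "turn": [0, 0, 0.01], "grip": 1}, {"xyz": [0, 0, 0], "turn": [0, 0, 0.01], "grip": 1}, {"xyz": [0, 0, 0], "turn": [0, 0, 0.01], "grip": 1}])

```text
clock: 8.55
tcp_pos: [0.6464, -0.2787, 0.092]
orientation: [-0.0, 0.72, 0.694, -0.0]
wrist_force: [0.9, 0.2, 0.3]
finger_gap: 0.0854
grip_force: 0.0
```

```bash
python3 - <<'E'
from h import *
rel(649.6,-279.7,15,1.5)
# recheck tin/iron/rest from top
d=cam('top','top2.png');P=cloud(d)
for n,lo,hi,b in(('bar',.09,.115,(.45,.68,-.2,0)),):
    Q=P.reshape(-1,3);Q=Q[(Q[:,0]>b[0])&(Q[:,0]<b[1])&(Q[:,1]>b[2])&(Q[:,1]<b[3])&(Q[:,2]>lo)&(Q[:,2]<hi)]
    print(n,len(Q),cv2.minAreaRect((Q[:,:2]*1000).astype(np.float32)))
cv2.imwrite('pics/t2.png',cv2.resize(d['color'][90:260,260:470],None,fx=3.8,fy=3.5,interpolation=cv2.INTER_CUBIC))
E
```

```text
shift [-0.9  3.3 77. ] turn [-0.    -0.     0.035] t 8.55
bar 408 ((568.981201171875, -103.61183166503906), (23.99888801574707, 113.6199951171875), 83.46998596191406)
```

View pics/t2.png

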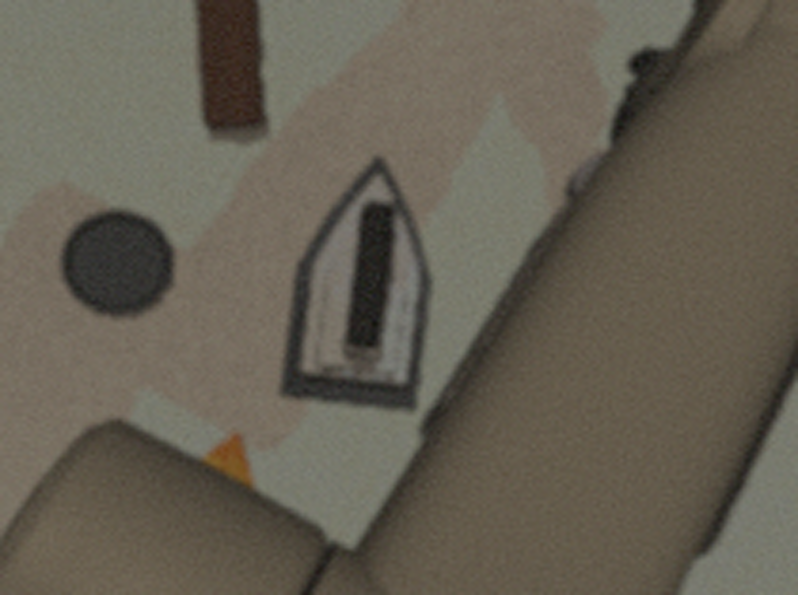

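The iron sits centred on the rest: its bar at (569,−104) mm and −0.114 rad agree with the targets. Now the tin.

Emit:
apply_moves(force=40, rows=[{"xyz": [-1, 3, 20], "turn": [0, 0, 0.03], "grip": 1}, {"xyz": [-1, 3, 45], "turn": [0, 0, 0.03], "grip": 1}, {"xyz": [-1, 3, 63], "turn": [0, 0, 0.03], "grip": 1}, {"xyz": [-1, 3, 72], "turn": [0, 0, 0.03], "grip": 1}, {"xyz": [-1, 3, 77], "turn": [0, 0, 0.03], "grip": 1}, {"xyz": [-1, 3, 77], "turn": [0, 0, 0.03], "grip": 1}, {"xyz": [-1, 3, 77], "turn": [0, 0, 0.03], "grip": 0.3}, {"xyz": [-1, 3, 77], "turn": [0, 0, 0.03], "grip": 0.3}, {"xyz": [-1, 3, 77], "turn": [0, 0, 0.03], "grip": 0.3}, {"xyz": [-1, 3, 77], "turn": [0, 0, 0.03], "grip": 0.3}, {"xyz": [-1, 3, 77], "turn": [0, 0, 0.03], "grip": 0.3}, {"xyz": [-1, 3, 77], "turn": [0, 0, 0.03], "grip": 0.3}])

```text
clock: 9.6
tcp_pos: [0.6504, -0.2805, 0.0173]
orientation: [0.002, 0.731, 0.682, 0.0]
wrist_force: [-0.6, 0.6, 5.4]
finger_gap: 0.0526
grip_force: 42.4
```

Emit:
apply_moves(rows=[{"xyz": [0, 0, -15], "turn": [0, 0, 0], "grip": 0.3}, {"xyz": [0, 0, -45], "turn": [0, 0, 0], "grip": 0.3}, {"xyz": [0, 0, -80], "turn": [0, 0, 0], "grip": 0.3}, {"xyz": [0, 0, -115], "turn": [0, 0, 0], "grip": 0.3}, {"xyz": [0, 0, -140], "turn": [0, 0, 0], "grip": 0.3}, {"xyz": [0, 0, -140], "turn": [0, 0, 0], "grip": 0.3}, {"xyz": [0, 0, -140], "turn": [0, 0, 0], "grip": 0.3}])

```text
clock: 10.18
tcp_pos: [0.6505, -0.2804, 0.1577]
orientation: [0.002, 0.731, 0.682, 0.001]
wrist_force: [0.0, -0.4, -1.9]
finger_gap: 0.0524
grip_force: 42.3
```

```bash
python3 - <<'E'
from h import *
rel(585,-15.6,155,1.48)
print(env.get_state()['wrist_force'],env.get_state()['finger_gap'])
E
```

```text
shift [259.7 -83.6   1.8] turn [0.004 0.002 0.022] t 10.18
[ 0.02571175 -0.37962241 -1.90872711] 0.052447789216167856
```

Emit:
apply_moves(rows=[{"xyz": [20, -6, 0], "turn": [0, 0, 0], "grip": 0.3}, {"xyz": [55, -18, 0], "turn": [0, 0, 0.02], "grip": 0.3}, {"xyz": [93, -30, 0], "turn": [0, 0, 0.02], "grip": 0.3}, {"xyz": [132, -42, 0], "turn": [0, 0, 0.02], "grip": 0.3}, {"xyz": [171, -55, 0], "turn": [0, 0, 0.02], "grip": 0.3}, {"xyz": [210, -68, 0], "turn": [0, 0, 0.02], "grip": 0.3}, {"xyz": [240, -78, 0], "turn": [0, 0, 0.02], "grip": 0.3}, {"xyz": [255, -82, 0], "turn": [0, 0, 0.02], "grip": 0.3}, {"xyz": [260, -84, 0], "turn": [0, 0, 0.02], "grip": 0.3}, {"xyz": [260, -84, 0], "turn": [0, 0, 0.02], "grip": 0.3}, {"xyz": [260, -84, 0], "turn": [0, 0, 0.02], "grip": 0.3}])

```text
clock: 11.1
tcp_pos: [0.5836, -0.0154, 0.1545]
orientation: [0.0, 0.738, 0.675, -0.0]
wrist_force: [0.5, -1.4, 0.1]
finger_gap: 0.0526
grip_force: 42.4
```

```bash
python3 - <<'E'
from h import *
rel(585,-15.6,17.3,1.48)
print(env.get_state()['wrist_force'],env.get_state()['finger_gap'])
E
```

```text
shift [1.000e-01 1.500e+00 1.372e+02] turn [-0.001  0.001  0.002] t 11.1
[ 0.5484213  -1.3608017   0.06800884] 0.05260868908283965
```

Emit:
apply_moves(rows=[{"xyz": [0, 1.5, 15], "turn": [0, 0, 0], "grip": 0.3}, {"xyz": [0, 1.5, 45], "turn": [0, 0, 0], "grip": 0.3}, {"xyz": [0, 1.5, 80], "turn": [0, 0, 0], "grip": 0.3}, {"xyz": [0, 1.5, 105], "turn": [0, 0, 0], "grip": 0.3}, {"xyz": [0, 1.5, 120], "turn": [0, 0, 0], "grip": 0.3}, {"xyz": [0, 1.5, 128], "turn": [0, 0, 0], "grip": 0.3}, {"xyz": [0, 1.5, 132], "turn": [0, 0, 0], "grip": 0.3}, {"xyz": [0, 1.5, 134], "turn": [0, 0, 0], "grip": 0.3}, {"xyz": [0, 1.5, 135], "turn": [0, 0, 0], "grip": 0.3}, {"xyz": [0, 1.5, 135], "turn": [0, 0, 0], "grip": 0.3}])

```text
clock: 11.93
tcp_pos: [0.586, -0.0153, 0.0213]
orientation: [0.001, 0.738, 0.675, 0.001]
wrist_force: [0.0, 0.3, -2.3]
finger_gap: 0.0525
grip_force: 42.4
```

Emit:
apply_moves(rows=[{"xyz": [0, -1, 2], "turn": [0, 0, 0], "grip": 0.3}, {"xyz": [0, -1, 4], "turn": [0, 0, 0], "grip": 0.3}, {"xyz": [0, -1, 5], "turn": [0, 0, 0], "grip": 0.3}, {"xyz": [0, -1, 5], "turn": [0, 0, 0], "grip": 0.3}, {"xyz": [0, -1, 5], "turn": [0, 0, 0], "grip": 0.3}])

```text
clock: 12.35
tcp_pos: [0.5847, -0.0147, 0.0172]
orientation: [0.001, 0.738, 0.675, 0.001]
wrist_force: [-2.8, 0.2, 7.7]
finger_gap: 0.0528
grip_force: 43.3
```

Emit:
apply_moves(rows=[{"xyz": [0, 0, -1], "turn": [0, 0, 0], "grip": 1}, {"xyz": [0, 0, -1], "turn": [0, 0, 0], "grip": 1}, {"xyz": [0, 0, -1], "turn": [0, 0, 0], "grip": 1}, {"xyz": [0, 0, -1], "turn": [0, 0, 0], "grip": 1}, {"xyz": [0, 0, -15], "turn": [0, 0, 0], "grip": 1}, {"xyz": [0, 0, -50], "turn": [0, 0, 0], "grip": 1}, {"xyz": [0, 0, -90], "turn": [0, 0, 0], "grip": 1}, {"xyz": [0, 0, -120], "turn": [0, 0, 0], "grip": 1}, {"xyz": [0, 0, -135], "turn": [0, 0, 0], "grip": 1}, {"xyz": [0, 0, -135], "turn": [0, 0, 0], "grip": 1}])

```text
clock: 13.18
tcp_pos: [0.5868, -0.0151, 0.1549]
orientation: [0.003, 0.738, 0.675, 0.002]
wrist_force: [0.8, -0.3, -0.7]
finger_gap: 0.0855
grip_force: 0.0
```

```bash
python3 - <<'E'
from h import *
rel(445,249,150,1.48)
s=env.get_state();print(s['joint_pos'].round(2))
E
```

```text
shift [ 250.4 -164.7    3.5] turn [0.008 0.001 0.002] t 13.18
[-0.16  0.36 -0.07  1.13 -0.    1.5 ]
```

Emit:
apply_moves(rows=[{"xyz": [30, -20, 0], "turn": [0, 0, 0], "grip": 1}, {"xyz": [64, -42, 0], "turn": [0, 0, 0], "grip": 1}, {"xyz": [98, -64, 0], "turn": [0, 0, 0], "grip": 1}, {"xyz": [132, -87, 0], "turn": [0, 0, 0], "grip": 1}, {"xyz": [166, -110, 0], "turn": [0, 0, 0], "grip": 1}, {"xyz": [200, -132, 0], "turn": [0, 0, 0], "grip": 1}, {"xyz": [230, -151, 20], "turn": [0, 0, 0], "grip": 1}, {"xyz": [250, -165, 40], "turn": [0, 0, 0], "grip": 1}, {"xyz": [250, -165, 60], "turn": [0, 0, 0], "grip": 1}, {"xyz": [250, -165, 70], "turn": [0, 0, 0], "grip": 1}, {"xyz": [250, -165, 70], "turn": [0, 0, 0], "grip": 1}])

```text
clock: 14.1
tcp_pos: [0.4393, 0.2483, 0.0771]
orientation: [-0.001, 0.738, 0.675, -0.003]
wrist_force: [-0.0, -0.4, 0.4]
finger_gap: 0.0858
grip_force: 0.0
```

```bash
python3 - <<'E'
from h import *
d=cam('top');P=cloud(d).reshape(-1,3)
def fit(n,lo,hi,b):
    Q=P[(P[:,0]>b[0])&(P[:,0]<b[1])&(P[:,1]>b[2])&(P[:,1]<b[3])&(P[:,2]>lo)&(P[:,2]<hi)]
    if len(Q)<8: print(n,len(Q));return
    print(n,len(Q),(Q.mean(0)*1000).round(1),[np.round(x,1) for x in cv2.minAreaRect((Q[:,:2]*1000).astype(np.float32))])
fit('tin',.03,.06,(.54,.63,-.06,.04))
sd=cam('side','side4.png');P=cloud(sd).reshape(-1,3)
fit('weight knob side',.03,.06,(.4,.49,.2,.3))
cv2.imwrite('pics/s4.png',cv2.resize(sd['color'][150:350,180:400],None,fx=3.5,fy=2.9*1.0,interpolation=cv2.INTER_CUBIC))
rel(445,249,20,1.48)
E
```

```text
tin 307 [585.7 -14.6  39.6] [array([586.3, -14.1]), array([52.3, 51.6]), np.float64(0.4)]
weight knob side 139 [444.4 255.2  43.4] [array([445.8, 252.8]), array([24.8, 26.2]), np.float64(39.2)]
shift [ 1.   3.1 59.8] turn [-0.001  0.001  0.001] t 14.2
```

View pics/s4.png

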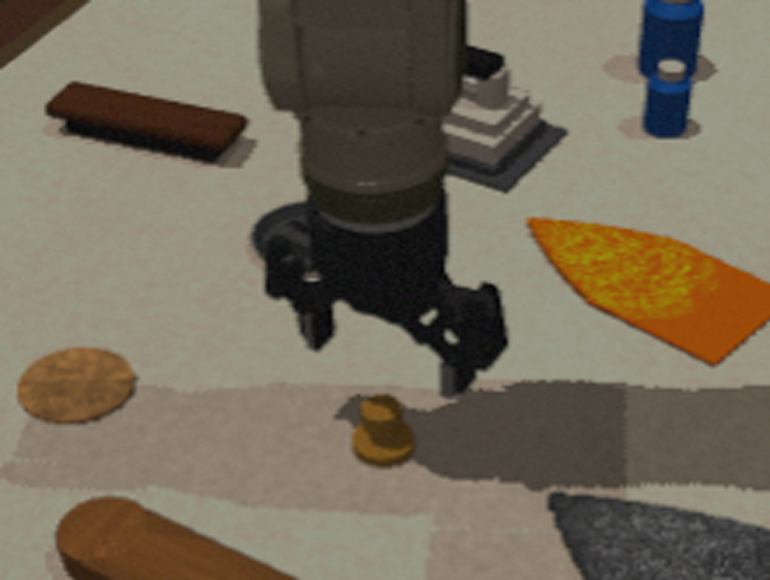

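The shot shows the open fingers straddling above the brass weight at crop (383,430), with nothing else in the way. Descend and grasp.

Emit:
apply_moves(force=40, rows=[{"xyz": [2, 3, 15], "turn": [0, 0, 0], "grip": 1}, {"xyz": [2, 3, 35], "turn": [0, 0, 0], "grip": 1}, {"xyz": [2, 3, 50], "turn": [0, 0, 0], "grip": 1}, {"xyz": [2, 3, 58], "turn": [0, 0, 0], "grip": 1}, {"xyz": [2, 3, 58], "turn": [0, 0, 0], "grip": 0.5}, {"xyz": [2, 3, 58], "turn": [0, 0, 0], "grip": 0.2}, {"xyz": [2, 3, 58], "turn": [0, 0, 0], "grip": 0.1}, {"xyz": [2, 3, 58], "turn": [0, 0, 0], "grip": 0.1}, {"xyz": [2, 3, 58], "turn": [0, 0, 0], "grip": 0.1}, {"xyz": [2, 3, 58], "turn": [0, 0, 0], "grip": 0.1}, {"xyz": [2, 3, 58], "turn": [0, 0, 0], "grip": 0.1}, {"xyz": [2, 3, 58], "turn": [0, 0, 0], "grip": 0.1}])

```text
clock: 15.2
tcp_pos: [0.4458, 0.251, 0.0233]
orientation: [0.001, 0.738, 0.675, 0.001]
wrist_force: [-0.9, -0.9, 6.8]
finger_gap: 0.0244
grip_force: 39.1
```

Emit:
apply_moves(rows=[{"xyz": [0, 0, 0], "turn": [0, 0, 0], "grip": 0.1}, {"xyz": [0, 0, 0], "turn": [0, 0, 0], "grip": 0.1}])

```text
clock: 15.37
tcp_pos: [0.4457, 0.251, 0.0233]
orientation: [0.001, 0.738, 0.675, 0.001]
wrist_force: [-2.5, -1.3, 6.1]
finger_gap: 0.0248
grip_force: 39.1
```

Emit:
apply_moves(rows=[{"xyz": [0, 0, -15], "turn": [0, 0, 0], "grip": 0.1}, {"xyz": [0, 0, -45], "turn": [0, 0, 0], "grip": 0.1}, {"xyz": [0, 0, -80], "turn": [0, 0, 0], "grip": 0.1}, {"xyz": [0, 0, -100], "turn": [0, 0, 0], "grip": 0.1}, {"xyz": [0, 0, -100], "turn": [0, 0, 0], "grip": 0.1}, {"xyz": [0, 0, -100], "turn": [0, 0, 0], "grip": 0.1}])

```text
clock: 15.87
tcp_pos: [0.4459, 0.2511, 0.1234]
orientation: [0.001, 0.738, 0.675, 0.001]
wrist_force: [-0.3, -0.1, -1.1]
finger_gap: 0.0245
grip_force: 39.7
```

```bash
python3 - <<'E'
from h import *
rel(586,-14.4,125,1.48)
s=env.get_state();print(s['wrist_force'],s['finger_gap'])
d=cam('side','side5.png');cv2.imwrite('pics/s5.png',cv2.resize(d['color'][150:350,180:400],None,fx=3.5,fy=2.9,interpolation=cv2.INTER_CUBIC))
E
```

```text
shift [-252.1  163.1   -1.4] turn [ 0.003 -0.001  0.002] t 15.87
[-0.27305714 -0.08264452 -1.12397129] 0.024530766777324495
```

View pics/s5.png

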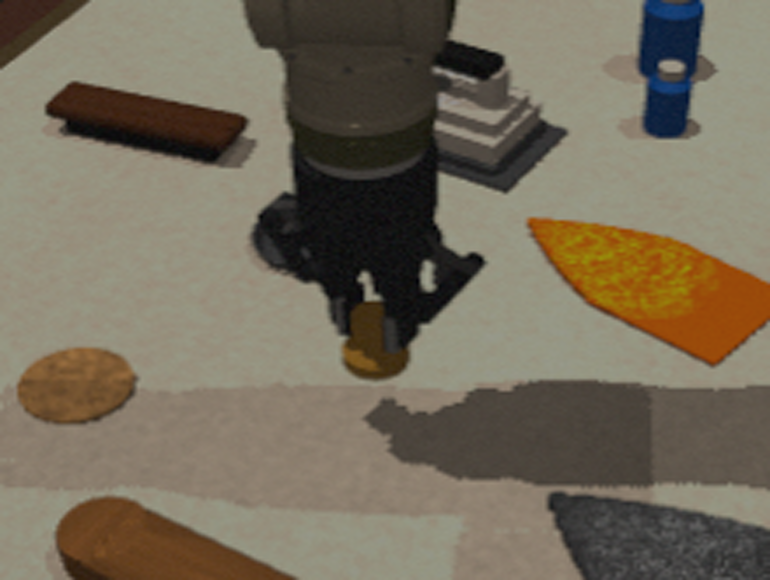

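The weight is held upright between the pads (crop (375,340)).

Emit:
apply_moves(rows=[{"xyz": [-20, 13, 0], "turn": [0, 0, 0], "grip": 0.1}, {"xyz": [-50, 32, 0], "turn": [0, 0, 0], "grip": 0.1}, {"xyz": [-84, 54, 0], "turn": [0, 0, 0], "grip": 0.1}, {"xyz": [-118, 76, 0], "turn": [0, 0, 0], "grip": 0.1}, {"xyz": [-152, 98, 0], "turn": [0, 0, 0], "grip": 0.1}, {"xyz": [-186, 120, 0], "turn": [0, 0, 0], "grip": 0.1}, {"xyz": [-220, 142, 0], "turn": [0, 0, 0], "grip": 0.1}, {"xyz": [-242, 156, 0], "turn": [0, 0, 0], "grip": 0.1}, {"xyz": [-252, 163, 0], "turn": [0, 0, 0], "grip": 0.1}, {"xyz": [-252, 163, 0], "turn": [0, 0, 0], "grip": 0.1}, {"xyz": [-252, 163, 20], "turn": [0, 0, 0], "grip": 0.1}, {"xyz": [-252, 163, 30], "turn": [0, 0, 0], "grip": 0.1}])

```text
clock: 16.92
tcp_pos: [0.5831, -0.0137, 0.0898]
orientation: [-0.002, 0.738, 0.675, -0.001]
wrist_force: [-0.5, 0.7, -2.1]
finger_gap: 0.0244
grip_force: 39.7
```

Emit:
apply_moves(rows=[{"xyz": [0, 0, 5], "turn": [0, 0, 0], "grip": 0.1}, {"xyz": [0, 0, 10], "turn": [0, 0, 0], "grip": 0.1}, {"xyz": [0, 0, 15], "turn": [0, 0, 0], "grip": 0.1}, {"xyz": [0, 0, 15], "turn": [0, 0, 0], "grip": 0.1}])

```text
clock: 17.25
tcp_pos: [0.5842, -0.014, 0.0764]
orientation: [-0.001, 0.738, 0.675, -0.0]
wrist_force: [0.2, 0.5, -1.5]
finger_gap: 0.0246
grip_force: 39.7
```

```bash
python3 - <<'E'
from h import *
rel(586,-14.4,63.3,1.48)
s=env.get_state();print(s['wrist_force'],s['finger_gap'])
d=cam('side','side6.png');cv2.imwrite('pics/s6.png',cv2.resize(d['color'][140:260,240:380],None,fx=5,fy=5,interpolation=cv2.INTER_CUBIC))
E
```

```text
shift [-0.3  1.9 13.1] turn [-0.002 -0.     0.003] t 17.25
[ 0.15105828  0.52569031 -1.54979731] 0.02463999291308269
```

View pics/s6.png

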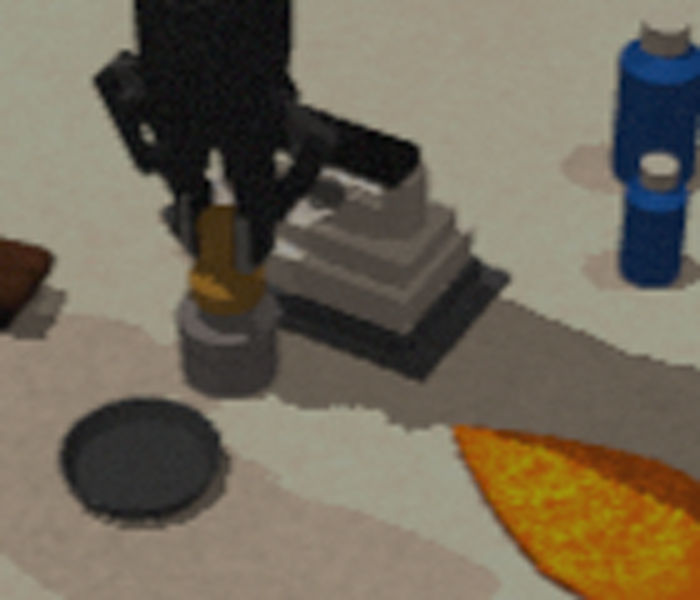

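The weight (crop (228,280)) hangs centred over the tin (crop (228,345)). Lower it.

Emit:
apply_moves(rows=[{"xyz": [0, 1, 4], "turn": [0, 0, 0], "grip": 0.1}, {"xyz": [0, 1, 8], "turn": [0, 0, 0], "grip": 0.1}, {"xyz": [0, 1, 10], "turn": [0, 0, 0], "grip": 0.1}, {"xyz": [0, 1, 12], "turn": [0, 0, 0], "grip": 0.1}, {"xyz": [0, 1, 13], "turn": [0, 0, 0], "grip": 0.1}, {"xyz": [0, 1, 13], "turn": [0, 0, 0], "grip": 0.1}, {"xyz": [0, 1, 13], "turn": [0, 0, 0], "grip": 0.1}])

```text
clock: 17.88
tcp_pos: [0.5859, -0.0149, 0.0643]
orientation: [-0.0, 0.738, 0.675, -0.0]
wrist_force: [-0.3, -0.7, -1.4]
finger_gap: 0.025
grip_force: 39.7
```

Emit:
apply_moves(rows=[{"xyz": [0, 0, 1], "turn": [0, 0, 0], "grip": 0.1}, {"xyz": [0, 0, 1.5], "turn": [0, 0, 0], "grip": 0.1}, {"xyz": [0, 0, 1.5], "turn": [0, 0, 0], "grip": 0.1}, {"xyz": [0, 0, 1.5], "turn": [0, 0, 0], "grip": 0.1}])

```text
clock: 18.22
tcp_pos: [0.5863, -0.015, 0.0634]
orientation: [0.0, 0.738, 0.675, 0.0]
wrist_force: [-1.3, -0.3, 4.7]
finger_gap: 0.0246
grip_force: 40.1
```

Emit:
apply_moves(rows=[{"xyz": [0, 0, 0], "turn": [0, 0, 0], "grip": 0.7}, {"xyz": [0, 0, 0], "turn": [0, 0, 0], "grip": 0.7}, {"xyz": [0, 0, 0], "turn": [0, 0, 0], "grip": 0.7}, {"xyz": [0, 0, 0], "turn": [0, 0, 0], "grip": 0.7}, {"xyz": [0, 0, -10], "turn": [0, 0, 0], "grip": 0.8}, {"xyz": [0, 0, -40], "turn": [0, 0, 0], "grip": 0.9}, {"xyz": [0, 0, -80], "turn": [0, 0, 0], "grip": 1}, {"xyz": [0, 0, -120], "turn": [0, 0, 0], "grip": 1}, {"xyz": [0, 0, -140], "turn": [0, 0, 0], "grip": 1}, {"xyz": [0, 0, -140], "turn": [0, 0, 0], "grip": 1}])

```text
clock: 19.05
tcp_pos: [0.5891, -0.0153, 0.2098]
orientation: [0.004, 0.738, 0.675, 0.003]
wrist_force: [0.7, 0.8, -0.5]
finger_gap: 0.0852
grip_force: 0.0
```

```bash
python3 - <<'E'
from h import *
rel(436.7,-271.3,205,1.48)
rel(436.7,-271.3,205,1.1)
s=env.get_state();print(s['joint_pos'].round(2))
E
```

```text
shift [-268.5 -129.1    3.6] turn [0.011 0.001 0.002] t 19.05
shift [-268.5 -129.1    3.6] turn [ 0.011 -0.001  0.382] t 19.05
[-0.16  0.34  0.03  1.25 -0.    1.5 ]
```

Emit:
apply_moves(rows=[{"xyz": [-33, -16, 0], "turn": [-0.01, 0, 0], "grip": 1}, {"xyz": [-68, -33, 0], "turn": [-0.01, 0, 0], "grip": 1}, {"xyz": [-103, -50, 0], "turn": [-0.01, 0, 0], "grip": 1}, {"xyz": [-138, -67, 0], "turn": [-0.01, 0, 0], "grip": 1}, {"xyz": [-173, -84, 0], "turn": [0, 0, 0], "grip": 1}, {"xyz": [-208, -101, 0], "turn": [0, 0, 0], "grip": 1}, {"xyz": [-240, -116, 15], "turn": [0, 0, 0], "grip": 1}, {"xyz": [-260, -125, 30], "turn": [0, 0, 0], "grip": 1}, {"xyz": [-268, -129, 45], "turn": [0, 0, 0], "grip": 1}, {"xyz": [-268, -129, 50], "turn": [0, 0, 0], "grip": 1}, {"xyz": [-268, -129, 50], "turn": [0, 0, 0], "grip": 1}, {"xyz": [-268, -129, 50], "turn": [0, 0, 0], "grip": 1}])

```text
clock: 20.05
tcp_pos: [0.4337, -0.2696, 0.1528]
orientation: [-0.0, 0.738, 0.675, 0.0]
wrist_force: [-0.1, 1.0, 0.4]
finger_gap: 0.0852
grip_force: 0.0
```

```bash
python3 - <<'E'
from h import *
rel(436.7,-271.3,45,1.48)
d=cam('top','top7.png');P=cloud(d).reshape(-1,3)
def fit(n,lo,hi,b):
    Q=P[(P[:,0]>b[0])&(P[:,0]<b[1])&(P[:,1]>b[2])&(P[:,1]<b[3])&(P[:,2]>lo)&(P[:,2]<hi)]
    if len(Q)<8: print(n,len(Q));return
    print(n,len(Q),(Q.mean(0)*1000).round(1),[np.round(x,1) for x in cv2.minAreaRect((Q[:,:2]*1000).astype(np.float32))])
fit('tin',.03,.055,(.54,.63,-.06,.04))
fit('weight',.075,.11,(.54,.63,-.06,.04))
fit('bar',.095,.12,(.45,.68,-.2,-.07))
fit('bottleS',.05,.1,(.37,.44,-.22,-.14))
cv2.imwrite('pics/t7.png',cv2.resize(d['color'][60:260,190:480],None,fx=2.7,fy=2.7,interpolation=cv2.INTER_CUBIC))
E
```

```text
shift [ -1.5   3.2 107.8] turn [-0.001 -0.001  0.002] t 20.05
tin 216 [581.9 -14.7  43.9] [array([585.6, -14.9]), array([52. , 52.4]), np.float64(17.8)]
weight 80 [586.4 -16.   87.6] [array([586.7, -15.8]), array([23.8, 24.2]), np.float64(70.1)]
bar 396 [ 569.  -103.4  104.7] [array([ 569. , -103.6]), array([ 24.3, 113. ]), np.float64(83.5)]
bottleS 139 [ 407.7 -181.3   63.5] [array([ 407.4, -183. ]), array([33.7, 34.1]), np.float64(41.7)]
```

View pics/t7.png

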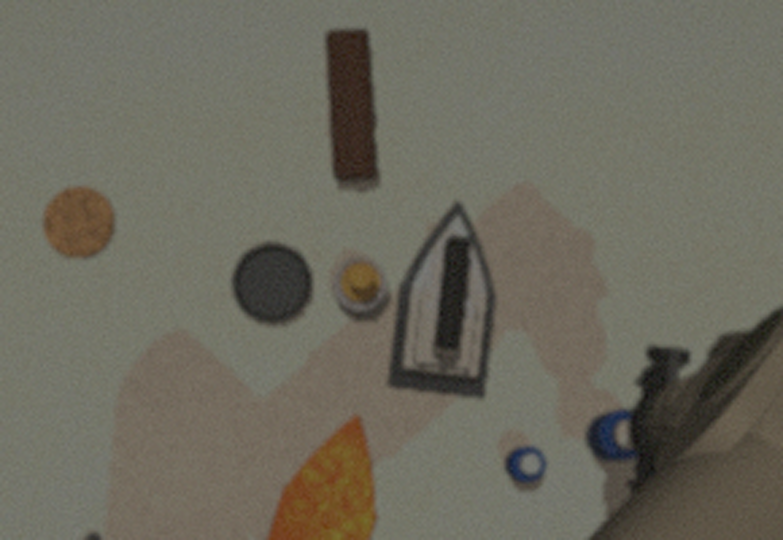

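The weight at crop (361,283) is centred on the tin to about 1 mm, and the iron has not moved. Next I grasp the bottle (crop (615,437)).

Emit:
apply_moves(force=35, rows=[{"xyz": [-1.5, 2, 20], "turn": [0, 0, 0], "grip": 1}, {"xyz": [-1.5, 2.5, 50], "turn": [0, 0, 0], "grip": 1}, {"xyz": [-1.5, 2.5, 80], "turn": [0, 0, 0], "grip": 1}, {"xyz": [-1.5, 2.5, 98], "turn": [0, 0, 0], "grip": 1}, {"xyz": [-1.5, 2.5, 107], "turn": [0, 0, 0], "grip": 1}, {"xyz": [-1.5, 2.5, 107], "turn": [0, 0, 0], "grip": 0.7}, {"xyz": [-1.5, 2.5, 107], "turn": [0, 0, 0], "grip": 0.4}, {"xyz": [-1.5, 2.5, 107], "turn": [0, 0, 0], "grip": 0.4}, {"xyz": [-1.5, 2.5, 107], "turn": [0, 0, 0], "grip": 0.4}, {"xyz": [-1.5, 2.5, 107], "turn": [0, 0, 0], "grip": 0.4}, {"xyz": [-1.5, 2.5, 107], "turn": [0, 0, 0], "grip": 0.4}, {"xyz": [-1.5, 2.5, 107], "turn": [0, 0, 0], "grip": 0.4}])

```text
clock: 21.1
tcp_pos: [0.437, -0.2729, 0.0476]
orientation: [0.002, 0.738, 0.675, 0.0]
wrist_force: [-1.3, 1.8, 7.1]
finger_gap: 0.0489
grip_force: 36.5
```

```bash
python3 - <<'E'
from h import *
s=env.get_state();print(s['wrist_force'],s['finger_gap'],s['tcp_pos'])
E
```

```text
[-1.30052028  1.81481929  7.14577075] 0.048880634431909153 [ 0.43701192 -0.27287317  0.04762418]
```

Emit:
apply_moves(rows=[{"xyz": [0, 0, -15], "turn": [0, 0, 0], "grip": 0.4}, {"xyz": [0, 0, -45], "turn": [0, 0, 0], "grip": 0.4}, {"xyz": [0, 0, -80], "turn": [0, 0, 0], "grip": 0.4}, {"xyz": [0, 0, -115], "turn": [0, 0, 0], "grip": 0.4}, {"xyz": [0, 0, -145], "turn": [0, 0, 0], "grip": 0.4}, {"xyz": [0, 0, -155], "turn": [0, 0, 0], "grip": 0.4}, {"xyz": [0, 0, -155], "turn": [0, 0, 0], "grip": 0.4}, {"xyz": [0, 0, -155], "turn": [0, 0, 0], "grip": 0.4}])

```text
clock: 21.77
tcp_pos: [0.436, -0.2721, 0.2004]
orientation: [0.0, 0.738, 0.675, 0.0]
wrist_force: [0.1, -0.2, -2.2]
finger_gap: 0.0484
grip_force: 37.2
```

```bash
python3 - <<'E'
from h import *
rel(653.8,277,205,1.48)
s=env.get_state();print(s['wrist_force'],s['finger_gap'],s['joint_pos'].round(2))
E
```

```text
shift [566.3 168.   -4.7] turn [0.001 0.    0.002] t 21.77
[ 0.12768363 -0.15369777 -2.19166646] 0.04836027431388357 [-0.71  0.21 -0.17  1.19  0.    0.95]
```

Emit:
apply_moves(rows=[{"xyz": [19, 6, 0], "turn": [0, 0, 0], "grip": 0.4}, {"xyz": [50, 15, -5], "turn": [0, 0, 0], "grip": 0.4}, {"xyz": [86, 26, -5], "turn": [0, 0, 0], "grip": 0.4}, {"xyz": [122, 36, -5], "turn": [0, 0, 0], "grip": 0.4}, {"xyz": [158, 47, -5], "turn": [0, 0, 0], "grip": 0.4}, {"xyz": [194, 58, -5], "turn": [0, 0, 0], "grip": 0.4}, {"xyz": [230, 68, -5], "turn": [0, 0, 0], "grip": 0.4}, {"xyz": [266, 79, -5], "turn": [0, 0, 0], "grip": 0.4}, {"xyz": [302, 90, -5], "turn": [0, 0, 0], "grip": 0.4}, {"xyz": [338, 100, -5], "turn": [0, 0, 0], "grip": 0.4}, {"xyz": [374, 111, -5], "turn": [0, 0, 0], "grip": 0.4}, {"xyz": [410, 122, -5], "turn": [0, 0, 0], "grip": 0.4}])

```text
clock: 22.77
tcp_pos: [0.5928, 0.1273, 0.2024]
orientation: [-0.001, 0.738, 0.675, -0.002]
wrist_force: [1.2, -0.6, -1.4]
finger_gap: 0.049
grip_force: 37.2
```

Emit:
apply_moves(rows=[{"xyz": [35, 10, 0], "turn": [0, 0, 0], "grip": 0.4}, {"xyz": [70, 21, 0], "turn": [0, 0, 0], "grip": 0.4}, {"xyz": [105, 31, 0], "turn": [0, 0, 0], "grip": 0.4}, {"xyz": [135, 40, 0], "turn": [0, 0, 0], "grip": 0.4}, {"xyz": [151, 45, 0], "turn": [0, 0, 0], "grip": 0.4}, {"xyz": [156, 46, 0], "turn": [0, 0, 0], "grip": 0.4}, {"xyz": [156, 46, 0], "turn": [0, 0, 0], "grip": 0.4}, {"xyz": [156, 46, 0], "turn": [0, 0, 0], "grip": 0.4}])

```text
clock: 23.43
tcp_pos: [0.6526, 0.2761, 0.2032]
orientation: [-0.001, 0.738, 0.675, -0.002]
wrist_force: [0.6, -0.3, -2.1]
finger_gap: 0.0487
grip_force: 37.2
```

```bash
python3 - <<'E'
from h import *
rel(653.8,277,53,1.48)
s=env.get_state();print(s['wrist_force'],s['finger_gap'])
E
```

```text
shift [  1.3   1.7 150.2] turn [-0.004  0.002  0.002] t 23.43
[ 0.64101908 -0.26815071 -2.07274561] 0.04873979693069833
```

Emit:
apply_moves(rows=[{"xyz": [1, 1, 15], "turn": [0, 0, 0], "grip": 0.4}, {"xyz": [1, 1, 45], "turn": [0, 0, 0], "grip": 0.4}, {"xyz": [1, 1, 80], "turn": [0, 0, 0], "grip": 0.4}, {"xyz": [1, 1, 110], "turn": [0, 0, 0], "grip": 0.4}, {"xyz": [1, 1, 128], "turn": [0, 0, 0], "grip": 0.4}, {"xyz": [1, 1, 138], "turn": [0, 0, 0], "grip": 0.4}, {"xyz": [1, 1, 140], "turn": [0, 0, 0], "grip": 0.4}, {"xyz": [1, 1, 140], "turn": [0, 0, 0], "grip": 0.4}, {"xyz": [1, 1, 140], "turn": [0, 0, 0], "grip": 0.4}])

```text
clock: 24.18
tcp_pos: [0.6558, 0.2773, 0.0676]
orientation: [0.001, 0.738, 0.675, 0.001]
wrist_force: [0.5, 0.2, -1.0]
finger_gap: 0.0489
grip_force: 37.1
```

```bash
python3 - <<'E'
from h import *
rel(653.8,277,52.6,1.48)
d=cam('side','side8.png');cv2.imwrite('pics/s8.png',cv2.resize(d['color'][180:320,130:290],None,fx=4.2,fy=4.2,interpolation=cv2.INTER_CUBIC))
E
```

```text
shift [-0.5 -2.  15. ] turn [ 0.002 -0.001  0.001] t 24.18
```

View pics/s8.png

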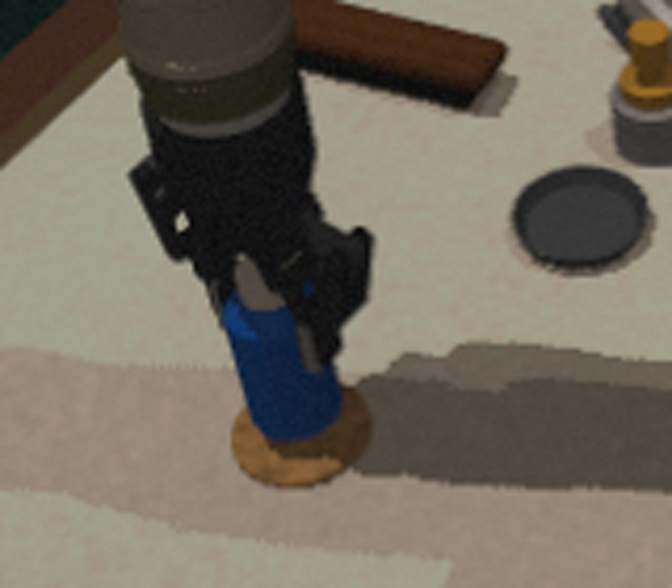

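The bottle hangs along the gripper axis over the coaster (crop (300,440)); its lean matches the gripper's, so it is perspective. Lower it.

Emit:
apply_moves(rows=[{"xyz": [0, -1.5, 4], "turn": [0, 0, 0], "grip": 0.4}, {"xyz": [0, -1.5, 8], "turn": [0, 0, 0], "grip": 0.4}, {"xyz": [0, -1.5, 11], "turn": [0, 0, 0], "grip": 0.4}, {"xyz": [0, -1.5, 13], "turn": [0, 0, 0], "grip": 0.4}, {"xyz": [0, -1.5, 14], "turn": [0, 0, 0], "grip": 0.4}, {"xyz": [0, -1.5, 14], "turn": [0, 0, 0], "grip": 0.4}, {"xyz": [0, -1.5, 14], "turn": [0, 0, 0], "grip": 0.4}])

```text
clock: 24.82
tcp_pos: [0.6531, 0.2781, 0.0527]
orientation: [0.0, 0.738, 0.675, 0.0]
wrist_force: [-3.3, -0.3, 5.6]
finger_gap: 0.049
grip_force: 37.8
```

Contact. Release and retreat upward.

Emit:
apply_moves(rows=[{"xyz": [0, 0, -0.5], "turn": [0, 0, 0], "grip": 1}, {"xyz": [0, 0, -0.5], "turn": [0, 0, 0], "grip": 1}, {"xyz": [0, 0, -0.5], "turn": [0, 0, 0], "grip": 1}, {"xyz": [0, 0, -0.5], "turn": [0, 0, 0], "grip": 1}, {"xyz": [0, 0, -0.5], "turn": [0, 0, 0], "grip": 1}, {"xyz": [0, 0, -15], "turn": [0, 0, 0], "grip": 1}, {"xyz": [0, 0, -45], "turn": [0, 0, 0], "grip": 1}, {"xyz": [0, 0, -80], "turn": [0, 0, 0], "grip": 1}, {"xyz": [0, 0, -115], "turn": [0, 0, 0], "grip": 1}, {"xyz": [0, 0, -140], "turn": [0, 0, 0], "grip": 1}, {"xyz": [0, 0, -150], "turn": [0, 0, 0], "grip": 1}, {"xyz": [0, 0, -150], "turn": [0, 0, 0], "grip": 1}])

```text
clock: 25.82
tcp_pos: [0.6549, 0.2783, 0.2053]
orientation: [0.001, 0.738, 0.675, 0.003]
wrist_force: [0.1, 0.0, 1.0]
finger_gap: 0.0858
grip_force: 0.0
```

Emit:
apply_moves(rows=[{"xyz": [20, 40, 0], "turn": [0, 0, 0], "grip": 1}, {"xyz": [20, 80, 0], "turn": [0, 0, 0], "grip": 1}, {"xyz": [20, 120, 0], "turn": [0, 0, 0], "grip": 1}, {"xyz": [20, 160, 0], "turn": [0, 0, 0], "grip": 1}, {"xyz": [20, 200, 0], "turn": [0, 0, 0], "grip": 1}, {"xyz": [20, 220, 0], "turn": [0, 0, 0], "grip": 1}, {"xyz": [20, 220, 0], "turn": [0, 0, 0], "grip": 1}, {"xyz": [20, 220, 0], "turn": [0, 0, 0], "grip": 1}, {"xyz": [20, 220, 0], "turn": [0, 0, 0], "grip": 1}])

```text
clock: 26.57
tcp_pos: [0.828, 0.2633, 0.1799]
orientation: [0.011, 0.738, 0.675, 0.021]
wrist_force: [-0.4, 0.8, 0.7]
finger_gap: 0.0854
grip_force: 0.0
```

```bash
python3 - <<'E'
from h import *
s=env.get_state();print(s['tcp_pos'],s['clock'])
d=cam('top');P=cloud(d).reshape(-1,3)
def fit(n,lo,hi,b):
    Q=P[(P[:,0]>b[0])&(P[:,0]<b[1])&(P[:,1]>b[2])&(P[:,1]<b[3])&(P[:,2]>lo)&(P[:,2]<hi)]
    if len(Q)<8: print(n,len(Q));return
    print(n,len(Q),(Q.mean(0)*1000).round(1),[np.round(x,1) for x in cv2.minAreaRect((Q[:,:2]*1000).astype(np.float32))])
fit('tin',.03,.055,(.54,.63,-.06,.04))
fit('weight',.075,.11,(.54,.63,-.06,.04))
fit('bar',.095,.12,(.45,.68,-.2,-.07))
fit('bottle',.06,.13,(.6,.71,.23,.33))
fit('cap',.1,.13,(.6,.71,.23,.33))
fit('brush',.025,.05,(.68,.88,-.06,.06))
fit('clapper',.025,.05,(.35,.6,.34,.48))
cv2.imwrite('pics/t9.png',cv2.resize(d['color'][60:260,140:420],None,fx=2.8,fy=2.8,interpolation=cv2.INTER_CUBIC))
E
```

```text
[0.82795449 0.26325738 0.17986895] 26.5667
tin 214 [581.6 -14.4  44.2] [array([585.8, -15.3]), array([51.9, 52.3]), np.float64(67.1)]
weight 78 [586.6 -15.8  87.2] [array([587.1, -16.7]), array([24.9, 23.5]), np.float64(0.8)]
bar 395 [ 569.3 -103.4  104.8] [array([ 569.2, -103.6]), array([ 24. , 112.1]), np.float64(83.5)]
bottle 0
cap 0
brush 905 [771.8  -4.2  33.2] [array([773.1,  -4.2]), array([160.2,  45.3]), np.float64(3.7)]
clapper 199 [527.1 416.2  35.6] [array([533.5, 420.2]), array([68.4, 35.3]), np.float64(11.7)]
```

View pics/t9.png

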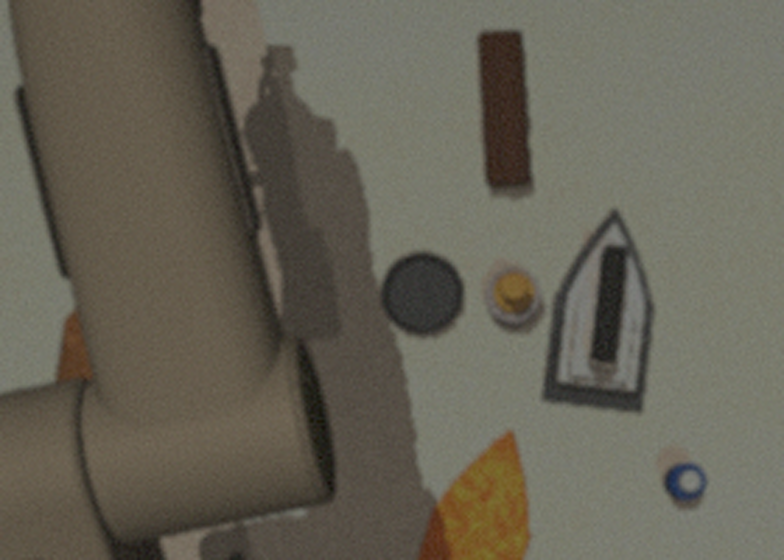

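I retreated the wrong way (away from the base), so the forearm hides the bottle from above. I pull back higher and look again.

Emit:
apply_moves(rows=[{"xyz": [0, -10, -30], "turn": [0, 0, 0], "grip": 1}, {"xyz": [0, -30, -60], "turn": [0, 0, 0], "grip": 1}, {"xyz": [0, -70, -70], "turn": [0, 0, 0], "grip": 1}, {"xyz": [0, -110, -70], "turn": [0, 0, 0], "grip": 1}, {"xyz": [0, -150, -70], "turn": [0, 0, 0], "grip": 1}, {"xyz": [0, -190, -70], "turn": [0, 0, 0], "grip": 1}, {"xyz": [0, -230, -70], "turn": [0, 0, 0], "grip": 1}, {"xyz": [0, -270, -70], "turn": [0, 0, 0], "grip": 1}, {"xyz": [0, -310, -70], "turn": [0, 0, 0], "grip": 1}, {"xyz": [0, -350, -70], "turn": [0, 0, 0], "grip": 1}, {"xyz": [0, -370, -70], "turn": [0, 0, 0], "grip": 1}, {"xyz": [0, -370, -70], "turn": [0, 0, 0], "grip": 1}])

```text
clock: 27.62
tcp_pos: [0.4494, 0.2963, 0.236]
orientation: [0.01, 0.736, 0.676, 0.021]
wrist_force: [-0.5, 0.2, -0.1]
finger_gap: 0.0853
grip_force: 0.0
```

Emit:
apply_moves(rows=[{"xyz": [0, 0, 0], "turn": [0, 0, 0], "grip": 1}, {"xyz": [0, 0, 0], "turn": [0, 0, 0], "grip": 1}, {"xyz": [0, 0, 0], "turn": [0, 0, 0], "grip": 1}])

```text
clock: 27.87
tcp_pos: [0.4575, 0.2963, 0.2352]
orientation: [0.011, 0.737, 0.675, 0.023]
wrist_force: [-0.3, -0.6, -0.6]
finger_gap: 0.0853
grip_force: 0.0
```

```bash
python3 - <<'E'
from h import *
s=env.get_state();print(s['tcp_pos'],s['clock'],abs(s['qvel']).max())
def fit(n,lo,hi,b):
    Q=P[(P[:,0]>b[0])&(P[:,0]<b[1])&(P[:,1]>b[2])&(P[:,1]<b[3])&(P[:,2]>lo)&(P[:,2]<hi)]
    if len(Q)<8: print(n,len(Q));return
    print(n,len(Q),(Q.mean(0)*1000).round(1),[np.round(x,1) for x in cv2.minAreaRect((Q[:,:2]*1000).astype(np.float32))])
for c in('top','side'):
    d=cam(c,c+'9.png');P=cloud(d).reshape(-1,3);print(c)
    fit('tin',.03,.055,(.54,.63,-.06,.04))
    fit('weight',.075,.11,(.54,.63,-.06,.04))
    fit('bottle',.06,.13,(.6,.71,.23,.33))
    fit('cap',.1,.13,(.6,.71,.23,.33))
    fit('clapper',.025,.05,(.35,.6,.34,.48))
E
```

```text
[0.45754884 0.29628061 0.23517299] 27.8667 0.03206002221933005
top
tin 220 [581.6 -14.2  44.2] [array([585.7, -14.1]), array([52.9, 51.5]), np.float64(1.1)]
weight 79 [586.7 -15.9  86.9] [array([586.8, -15.8]), array([23.9, 23.9]), np.float64(68.0)]
bottle 313 [647.4 273.   91.8] [array([650.4, 277. ]), array([51. , 46.9]), np.float64(46.0)]
cap 98 [650.8 276.8 109.2] [array([651.4, 276.7]), array([25.9, 27.3]), np.float64(85.5)]
clapper 305 [489.  412.8  35.5] [array([472.3, 414.3]), array([ 45.3, 203.2]), np.float64(83.4)]
side
tin 21 [569.2 -27.6  39.4] [array([571.5, -28. ]), array([83.9, 25.6]), np.float64(62.5)]
weight 2
bottle 525 [644.2 287.   87.5] [array([648.1, 282.5]), array([49.5, 43.7]), np.float64(45.3)]
cap 132 [649.9 280.8 107.4] [array([651.5, 278.6]), array([27.7, 29.1]), np.float64(21.5)]
clapper 2692 [468.4 415.7  34.6] [array([474.2, 412.7]), array([ 57. , 206.8]), np.float64(82.0)]
```

View pics/side9.png

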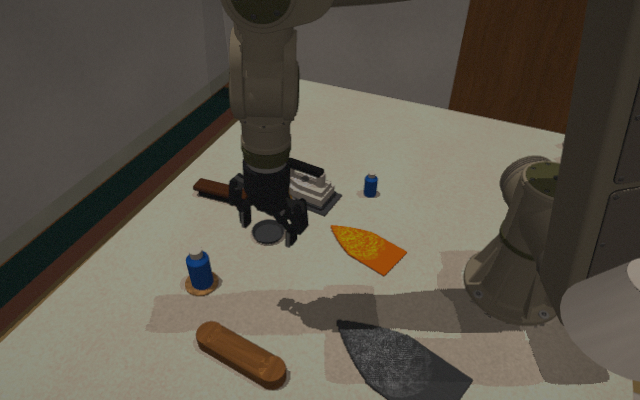

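The bottle at (199,270) stands upright within 3 mm of the coaster's centre. The clapper and brush have not moved, and nothing is touched by the arm.

```bash
python3 -c "
from h import *
print(ticket.hand_in())"
```

```text
the job is handed in; nothing more can be done
None
```

The job is handed in: by my last pictures the iron, bottle, tin and weight are all within about 3 mm of target and released, the clapper and brush have not moved, and the clock read about 28 s; no verdict was returned.

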